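Stand the spare-bulb case tools end down

TASK

The blue spare-bulb case has heavy tools packed in one end and light bulbs in the other, and nothing outside shows which. Lift it clear of the desk by its swinging black handle, see which end dips, then stand it upright on the round cork mat with the heavy end down, wholly on the mat, and let go. Leave the green case where it is.

Things in the scene. Friction and masses are not known exactly. Their poses are not given: they have to be found in the camera images.
- case_centre (a point): centre of the blue case, a closed box 140 x 50 x 50 mm, alike brass bands at both ends, about 0.5 kg. It starts lying flat. x along its length, y across it along the handle's pivot, z out of its lid. Either end may be the heavy one, at random; the centre of mass is about 20 mm from here towards it. Standing upright on the mat, this point is 73 mm above the desk
- handle_grip (a point): centre of the flat-sided black grip on the blue case's handle: 40 mm (along the case) x 18 mm (across, case y) x 45 mm tall, on a steel yoke 64 mm wide whose cross bar is 25 mm below. The yoke turns about the case's y axis through its centre, 93 mm from here. At the start the handle stands nearly straight up, this point 118 mm above the desk. Take it from above, closing across the 18 mm
- handle (a joint): angle (rad) of the handle on the case: 0 straight up from the lid, + leaning to the case's +x end; stops at -0.87 and +0.87; slight friction. Hung from the upright handle, the heavy end drops until the stop: +0.87 if the -x end dips, -0.87 if the +x end does. To bring the case upright, the hand then leans about 40 degrees (0.7) more towards the dipped end, which turns that end straight down
- mat_centre (a point): middle of the top of the round cork mat, 130 mm across, 3 mm thick, fixed to the desk, z up
- green_centre (a point): centre of the green case, a bystander of the same size and shape as the blue one (140 x 50 x 50 mm, axes alike, with a rigid upright handle, 140 mm tall over all); to be left alone
Things that resemble listed ones, but are neither listed nor needed, are in the scene too. What is shaped like the part that bears case_centre but pink is not meant.

How it is judged:
By the outcome, as a careful person would: the job done as asked, in the order asked, and still so for the second after the job is handed in, with the robot touching nothing.
It also fails if it takes over 38 s, if anything falls off the work surface, if the arm or the gripper's body presses on something with over 40 N, if the wrist force passes 120 N, or if a joint passes its speed limit or range.

ROBOT

A 6-joint arm with a two-finger parallel gripper is mounted at the origin on the work surface. World frame = base frame: x ahead of the robot, y to its left, z up, the work surface at z = 0. Lengths are in m, angles in degrees, forces in N, time in s.
With the tool pointing down it reaches from about 0.4 to 0.825 m from the base axis. Payload 7 kg.
Tool frame: the origin (TCP) lies on the centre line of the jaws, within the pads' length; the fingertips stand 8 mm ahead of it and the grasp point (between the pads) lies 11 mm behind it; z points along the fingers, y is the line along which they close (so a half turn about z gives the same grasp; the last joint's range is limited). The gripper opens to 88 mm and grips with 3 to 60 N. Pads are 19 mm wide; open, the fingers measure 130 mm over their backs; the gripper's body (78 mm by 193 mm) begins 47 mm behind the grasp point.
Start: joints at [-49.784, 20.546, 0.682, 0, -70.136, -16.507], TCP at [0.271, -0.618, 0.235] pointing down, gripper open.
Joint ranges: [-176.03, 176.03], [-82.01, 121.73], [-58.28, 71.71], [-173.87, 95.51], [-174.79, -0.11], [-173.66, 173.66]. Speed limits (degrees/s): [136.94, 136.94, 172.46, 180, 180, 180].

INTERFACE

Orientations are given as [roll, pitch, yaw] about the fixed x, y, z axes, in that order (R = Rz(yaw) Ry(pitch) Rx(roll)).
In Python, from plant import telemetry, viewer, close_job, models gives the robot as it stands.
- The arm moves only by the shell command python3 -m handwheel 'ROWS' [FORCE]. ROWS is JSON, a list of rows, each an object with "grip": the closure, from -1 (fully open) to 1 (shut); "travel": the shift along the tool's x, y, z as a fraction of full scale, a list of three; "spin": the turn about the tool's z as a fraction of full scale. A call has 1 to 8 rows; each row shifts and turns the commanded pose from where the row before left it, along the tool's axes as they then stand; what a row does not reach is not made up. Full scale, the value 1, is 0.025 m for a shift and 5 degrees for a turn. A row lasts 1/8 s, in which the tool goes at most 62.5 mm and 10.7 degrees, less where a joint would pass 70% of its speed; a pose out of reach is approached as far as the arm can. A call with a number of a shift or a turn outside -1 to 1 is refused whole. A call with a gripper value outside its range is refused whole. The fingers move at their own pace and stop on an object; FORCE is the grip in N (left out, the last holds). Time passes only in rows, so rows that do not move let the fingers close. It gives the time, the measured TCP pose, the force, the opening and the grip force at its end, in the units of the state.
- telemetry.get_state(): the state, without advancing time (a new reading comes with each control period).
- viewer.capture(name): name is "side" or "top" or "wrist"; returns the picture (420x560x3 uint8, red, green, blue); there is no depth.
- viewer.calibration(name): a dict with "fx", "fy", "cx", "cy" (pixels), "k1" (the pictures are not rectified: a ray, as slopes to the right and down, at radius r is drawn at 1 + k1 r^2 times it, then the intrinsics apply), "T" (4x4, takes a point from camera to world coordinates); the wrist camera has in their place "T_tool_cam" (4x4, takes a point from camera to tool coordinates, whose origin is the TCP and whose axes are the flange's). Camera axes: x right, y down, z forward; pixel columns grow to the right and rows downward; lengths in m; the calibration is good to about 2 mm. A picture is of the moment at which its call begins: read the wrist's pose just before it. calibration takes no time and is no camera call.
- close_job(): hands the job in; it is judged then, once.
Trained networks look in the newest picture that a camera, given by its name, has taken for a name from the list of things; names that differ only in an ending like _2 or _b are one class to them, and where a whole thing is asked for, a point or a joint stands for the part that bears it (a point fixed in the world has none). Each returns a list of dicts, best first, with "p" (0 to 1); they miss things now and then, are a little off and sometimes report something else, mostly with a low value. They report only what shows in the picture. A call takes as long as a camera call. They do not tell look-alikes from the thing itself.
- models.find_in(camera, thing): "position" ([column, row] in pixels, amid what is visible of it).
The state is a dict: "time_s": time; "joints": joint angles; "qd": joint speeds; "joint_torque": joint torques, N m; "tcp_pos": TCP position; "eef_rot": TCP orientation; "contact_force": force on the tool from outside, world axes, zero at the start; "moment": the same for the moment, N m; "gripper_width": finger opening in m; "gripper_force": force on a finger pad.
Only numpy, scipy, OpenCV 4.12 (cv2) and the standard library are available. Lean on these libraries where they do the work, as an engineer would, in place of code of your own. Each camera call takes 0.05 s, during which the arm holds its last target. There are 200 camera calls.

## Working session

There is one attempt and no reset: what is moved stays moved. The work goes in short steps, Python scripts to look and compute and a shell command to move; the robot and the scene stay as the last step left them, time stands still between calls to the robot, and variables do not carry over. Pictures are saved under pics/ and viewed, at most 10 in all, crops included, and the job is handed in when it is done.

```bash
mkdir -p pics
cat > h.py <<'E'
import numpy as np, cv2
from scipy.spatial.transform import Rotation as R
from plant import telemetry, viewer, close_job, models
def cam(name):
    c=viewer.calibration(name)
    if 'T' in c: return c,np.array(c['T'])
    s=telemetry.get_state(); T=np.eye(4)
    T[:3,:3]=R.from_euler('xyz',s['eef_rot'],degrees=True).as_matrix(); T[:3,3]=s['tcp_pos']
    return c,T@np.array(c['T_tool_cam'])
def ray(name,px,ct=None):
    c,T=ct or cam(name)
    d=np.array([(px[0]-c['cx'])/c['fx'],(px[1]-c['cy'])/c['fy']]); u=d.copy()
    for _ in range(20): u=d/(1+c['k1']*(u@u))
    return T[:3,3],T[:3,:3]@np.array([*u,1])
def at_z(name,px,z,ct=None):
    o,v=ray(name,px,ct); return o+v*(z-o[2])/v[2]
def tri(rays):
    A=0;b=0
    for o,v in rays:
        v=v/np.linalg.norm(v); P=np.eye(3)-np.outer(v,v); A=A+P; b=b+P@o
    return np.linalg.solve(A,b)
def snap(name,fn,crop=None,k=1):
    im=viewer.capture(name)[:,:,::-1]
    if crop: im=im[crop[1]:crop[3],crop[0]:crop[2]]
    cv2.imwrite('pics/'+fn,cv2.resize(im,None,fx=k,fy=k,interpolation=cv2.INTER_CUBIC))
E
python3 - <<'E'
from h import *
s=telemetry.get_state();print(s['tcp_pos'],s['eef_rot'],s['time_s'])
ims=[]
for n in('top','side'):
    snap(n,n+'1.png')
    for t in('case_centre','handle_grip','mat_centre','green_centre'):
        print(n,t,[([round(x) for x in d['position']],round(d['p'],2)) for d in models.find_in(n,t)[:4]])
E
```

```text
[ 0.27119007 -0.61759148  0.23363605] [ 1.79904819e+02 -8.80078320e-03 -1.56297786e+02] 0.0
top case_centre [([422, 259], 0.71), ([355, 217], 0.6), ([386, 140], 0.56)]
top handle_grip [([359, 224], 0.98), ([434, 259], 0.64), ([400, 136], 0.6)]
top mat_centre [([245, 184], 0.62)]
top green_centre [([139, 201], 0.63)]
side case_centre [([356, 177], 0.94), ([255, 169], 0.93), ([310, 199], 0.78)]
side handle_grip [([309, 175], 0.97), ([245, 150], 0.82), ([357, 157], 0.72)]
side mat_centre [([239, 267], 0.86)]
side green_centre [([200, 348], 0.78)]
```

View pics/top1.png

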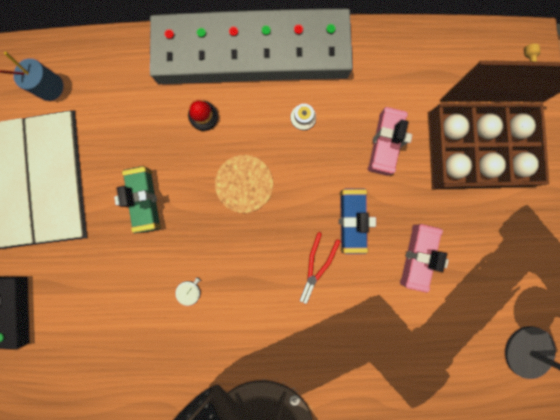

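View pics/side1.png

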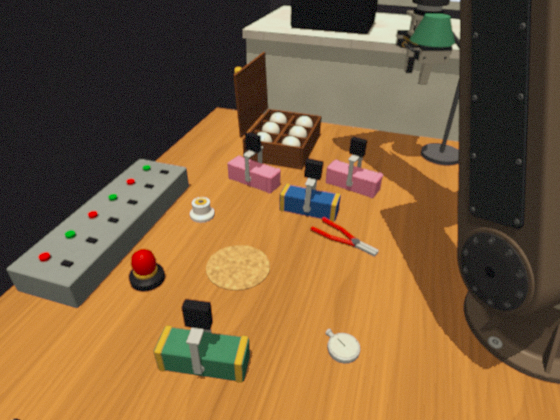

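The blue case with brass bands shows at top (355,220) and side (310,200). The look-alikes are pink, at top (388,140) and (423,258). Blue fits the description. The mat is at top (244,184) and side (238,267), and the green case at top (140,200).

Run:
```python
from h import *
snap('top','crop_top.png',(300,150,440,255),5)
im=viewer.capture('top'); hsv=cv2.cvtColor(im,cv2.COLOR_RGB2HSV)
m=cv2.inRange(hsv,(100,110,50),(130,255,255)); m[:, :320]=0;m[:,400:]=0
# band+blue outline on lid plane
b=cv2.inRange(hsv,(20,120,100),(32,255,255)); b[:,:335]=0;b[:,375:]=0;b[:180]=0;b[260:]=0
pts=np.column_stack(np.nonzero(m)[::-1]); print(len(pts),pts.min(0),pts.max(0))
q=np.array([at_z('top',p,.05)[:2] for p in pts])
r=cv2.minAreaRect((q*1000).astype(np.float32)); print('blue rect mm',r)
ybp=np.column_stack(np.nonzero(b)[::-1]); print('bands',len(ybp))
for half in (ybp[ybp[:,1]<220],ybp[ybp[:,1]>=220]):
    if len(half): print(half.mean(0), at_z('top',half.mean(0),.05))
print('grip tri',tri([ray('top',(359,222)),ray('side',(314,170))]))
print('grip top@.14',at_z('top',(364,222),.14),'net@.118',at_z('top',(359,224),.118))
print('mat',at_z('top',(244.5,184),.003),at_z('side',(238.5,267),.003))
print('green',at_z('top',(142,199),.05))
for p in((390,141),(424,257)):print('pink',at_z('top',p,.05))
```

```text
834 [342 196] [365 246]
blue rect mm ((462.70758056640625, -207.39889526367188), (47.87393569946289, 106.47889709472656), 89.40447998046875)
bands 191
[353.98913043 191.52173913] [ 0.52503416 -0.21087388  0.05      ]
[355.33333333 250.43434343] [ 0.40050926 -0.20924919  0.05      ]
grip tri [ 0.45879072 -0.20487163  0.12071365]
grip top@.14 [ 0.45935122 -0.21020839  0.14      ] net@.118 [ 0.45588775 -0.20507282  0.118     ]
mat [0.55270539 0.02450627 0.003     ] [0.55333239 0.02708697 0.003     ]
green [0.52211831 0.24067806 0.05      ]
pink [ 0.63172978 -0.29318095  0.05      ]
pink [ 0.38161921 -0.35611827  0.05      ]
```

View pics/crop_top.png

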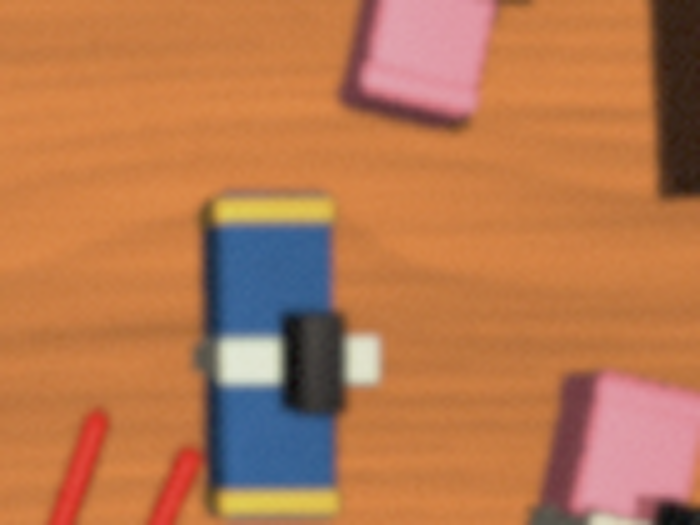

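The crop confirms it: blue body, brass bands, grip top at top (363,222), long axis along world x, beside the two pink ones. I'm moving over it now.

```bash
python3 -m handwheel '[{"grip":-1,"travel":[-1,0,0],"spin":0},{"grip":-1,"travel":[-1,0,0],"spin":0},{"grip":-1,"travel":[-1,0,0],"spin":0},{"grip":-1,"travel":[-1,0.5,0],"spin":1},{"grip":-1,"travel":[-0.5,1,0],"spin":1},{"grip":-1,"travel":[-0.5,1,0],"spin":1},{"grip":-1,"travel":[0,1,0],"spin":1},{"grip":-1,"travel":[0,1,0],"spin":0.88}]' 5
```

```text
time_s: 1.6
tcp_pos: [0.3637, -0.4601, 0.2346]
eef_rot: [-180.0, 0.0, 179.2]
contact_force: [-0.2, 0.4, 0.6]
gripper_width: 0.0876
gripper_force: 0.0
```

```bash
python3 -m handwheel '[{"grip":-1,"travel":[-0.5,1,0],"spin":0},{"grip":-1,"travel":[-0.5,1,0],"spin":0},{"grip":-1,"travel":[-0.5,1,0],"spin":0},{"grip":-1,"travel":[-0.5,1,0],"spin":0},{"grip":-1,"travel":[-0.5,1,0],"spin":0},{"grip":-1,"travel":[-0.5,1,0],"spin":0},{"grip":-1,"travel":[-0.4,1,0],"spin":0},{"grip":-1,"travel":[0,1,0],"spin":0}]' && python3 -m handwheel '[{"grip":-1,"travel":[0,1,0],"spin":0},{"grip":-1,"travel":[0,0.5,0],"spin":0},{"grip":-1,"travel":[0,0,0],"spin":0}]'
python3 - <<'E'
from h import *
print(telemetry.get_state()['tcp_pos']);ct=cam('wrist');snap('wrist','w1.png')
d=models.find_in('wrist','handle_grip')[:3]
for e in d: print(e, at_z('wrist',e['position'],.118,ct),at_z('wrist',e['position'],.14,ct))
d=models.find_in('wrist','case_centre')[:3]
for e in d: print(e, at_z('wrist',e['position'],.025,ct),at_z('wrist',e['position'],.05,ct))
E
```

```text
time_s: 2.6
tcp_pos: [0.4513, -0.2609, 0.2346]
eef_rot: [-180.0, 0.0, 179.4]
contact_force: [-1.1, -0.6, -1.0]
gripper_width: 0.0878
gripper_force: 0.0
time_s: 2.98
tcp_pos: [0.4509, -0.2243, 0.2349]
eef_rot: [-180.0, 0.0, 179.4]
contact_force: [-0.3, -0.3, -0.3]
gripper_width: 0.0879
gripper_force: 0.0
[ 0.45093041 -0.22431552  0.23485492]
{'position': [294.7, 217.4], 'p': 0.87} [ 0.45834478 -0.21367806  0.118     ] [ 0.45232473 -0.21455728  0.14      ]
{'position': [112.5, 125.4], 'p': 0.71} [ 0.38295084 -0.35490348  0.118     ] [ 0.38313881 -0.34415405  0.14      ]
{'position': [144.0, 123.5], 'p': 0.88} [ 0.38052567 -0.36729939  0.025     ] [ 0.38085245 -0.35737776  0.05      ]
{'position': [232.1, 312.5], 'p': 0.81} [ 0.60217967 -0.28567586  0.025     ] [ 0.58712156 -0.28141967  0.05      ]
{'position': [291.7, 202.5], 'p': 0.72} [ 0.46663442 -0.21328432  0.025     ] [ 0.46098443 -0.2140528   0.05      ]
```

View pics/w1.png

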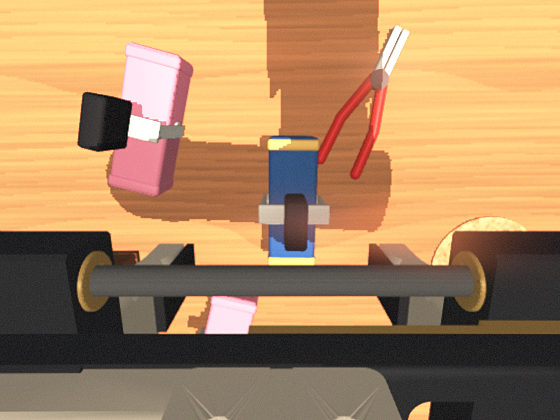

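The wrist view shows the black grip at (296,222) on the blue case, with nothing near the finger path. It puts the grip at about (0.458, -0.212), which agrees with the other views, so I'm descending and closing.

```bash
python3 -m handwheel '[{"grip":-1,"travel":[-0.3,0.5,1],"spin":0},{"grip":-1,"travel":[0,0,1],"spin":0},{"grip":-1,"travel":[0,0,1],"spin":0},{"grip":-1,"travel":[0,0,1],"spin":0},{"grip":-1,"travel":[0,0,0.7],"spin":0},{"grip":-1,"travel":[0,0,0],"spin":0},{"grip":1,"travel":[0,0,0],"spin":0},{"grip":1,"travel":[0,0,0],"spin":0}]' 12 && python3 -m handwheel '[{"grip":1,"travel":[0,0,0],"spin":0},{"grip":1,"travel":[0,0,0],"spin":0},{"grip":1,"travel":[0,0,0],"spin":0},{"grip":1,"travel":[0,0,0],"spin":0}]' 12
```

```text
time_s: 4.12
tcp_pos: [0.4586, -0.2132, 0.1179]
eef_rot: [-180.0, 0.1, 179.3]
contact_force: [-0.2, 0.3, -0.5]
gripper_width: 0.0731
gripper_force: 0.0
time_s: 4.62
tcp_pos: [0.4581, -0.2129, 0.1171]
eef_rot: [-180.0, 0.0, 179.3]
contact_force: [-0.1, 0.3, 0.2]
gripper_width: 0.0332
gripper_force: 0.0
```

```bash
python3 -m handwheel '[{"grip":1,"travel":[0,0,0],"spin":0},{"grip":1,"travel":[0,0,0],"spin":0},{"grip":1,"travel":[0,0,0],"spin":0},{"grip":1,"travel":[0,0,-0.3],"spin":0},{"grip":1,"travel":[0,0,-0.5],"spin":0},{"grip":1,"travel":[0,0,-0.7],"spin":0},{"grip":1,"travel":[0,0,-0.7],"spin":0},{"grip":1,"travel":[0,0,-0.7],"spin":0}]' 15 && python3 -m handwheel '[{"grip":1,"travel":[0,0,-0.7],"spin":0},{"grip":1,"travel":[0,0,-0.7],"spin":0},{"grip":1,"travel":[0,0,-0.5],"spin":0},{"grip":1,"travel":[0,0,0],"spin":0},{"grip":1,"travel":[0,0,0],"spin":0},{"grip":1,"travel":[0,0,0],"spin":0}]' 15
python3 - <<'E'
from h import *
snap('side','s2.png')
print(telemetry.get_state()['moment'])
E
```

```text
time_s: 5.62
tcp_pos: [0.4576, -0.2127, 0.1906]
eef_rot: [180.0, -0.0, 179.3]
contact_force: [-0.1, 0.8, -4.8]
gripper_width: 0.0182
gripper_force: 15.0
time_s: 6.38
tcp_pos: [0.4576, -0.2128, 0.2363]
eef_rot: [180.0, -0.1, 179.3]
contact_force: [0.2, -0.1, -5.0]
gripper_width: 0.018
gripper_force: 15.0
[ 0.00796643  0.14074803 -0.01268644]
```

View pics/s2.png

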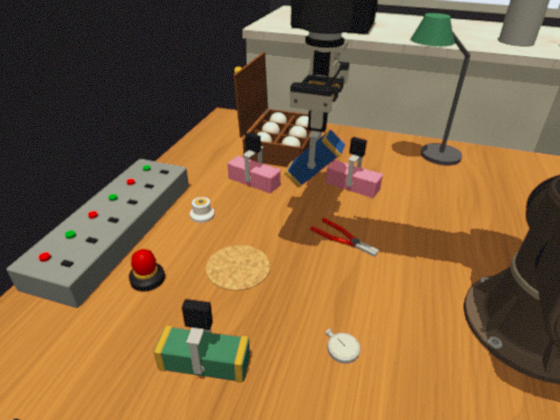

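The side picture shows the blue case hanging clear. Its left end, at (292,180), dips, and its right end, at (335,140), is up. Left is away from the robot, so the +x world end is the heavy one, and the moment agrees. The tool cannot be tilted with this interface. I'll set the lower edge on the mat and swing the hand in an arc with a light grip, so the handle turns in the pads.

```bash
python3 -m handwheel '[{"grip":1,"travel":[-0.1,0.4,0],"spin":0},{"grip":1,"travel":[-0.16,0.8,0],"spin":0},{"grip":1,"travel":[-0.16,0.9,0],"spin":0},{"grip":1,"travel":[-0.16,0.9,0],"spin":0},{"grip":1,"travel":[-0.16,0.9,0],"spin":0},{"grip":1,"travel":[-0.16,0.9,0],"spin":0},{"grip":1,"travel":[-0.16,0.9,0],"spin":0},{"grip":1,"travel":[-0.16,0.9,0],"spin":0}]' && python3 -m handwheel '[{"grip":1,"travel":[-0.16,0.9,0],"spin":0},{"grip":1,"travel":[-0.16,0.8,0],"spin":0},{"grip":1,"travel":[-0.16,0.7,0],"spin":0},{"grip":1,"travel":[-0.1,0.4,0],"spin":0},{"grip":1,"travel":[0,0,0.6],"spin":0},{"grip":1,"travel":[0,0,0.6],"spin":0},{"grip":1,"travel":[0,0,0],"spin":0},{"grip":1,"travel":[0,0,0],"spin":0}]'
python3 - <<'E'
from h import *
snap('side','s3.png',(150,60,390,300),2.5)
print(telemetry.get_state()['moment'])
E
```

```text
time_s: 7.42
tcp_pos: [0.4906, -0.0469, 0.237]
eef_rot: [180.0, -0.0, 179.3]
contact_force: [0.1, 0.0, -5.4]
gripper_width: 0.0177
gripper_force: 15.0
time_s: 8.43
tcp_pos: [0.506, 0.0211, 0.207]
eef_rot: [-180.0, -0.0, 179.3]
contact_force: [-0.4, -0.2, -5.4]
gripper_width: 0.0179
gripper_force: 15.0
[-0.06365488  0.01213954 -0.01860369]
```

View pics/s3.png

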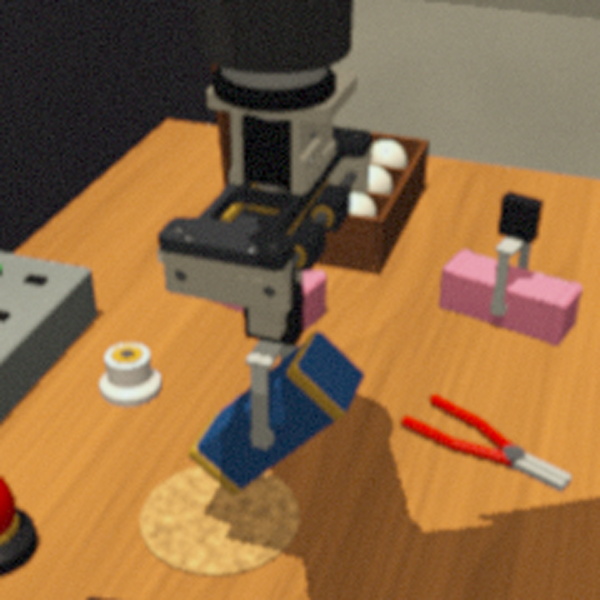

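The case hangs over the mat with the dipped end to the left, at crop (215,470), about 50° down. I'm lowering until its edge touches.

```bash
python3 -m handwheel '[{"grip":1,"travel":[0.15,0.2,0.5],"spin":0},{"grip":1,"travel":[0,0,0.5],"spin":0},{"grip":1,"travel":[0,0,0.3],"spin":0},{"grip":1,"travel":[0,0,0.2],"spin":0},{"grip":1,"travel":[0,0,0.1],"spin":0},{"grip":1,"travel":[0,0,0],"spin":0}]'
```

```text
time_s: 9.22
tcp_pos: [0.5023, 0.0266, 0.1671]
eef_rot: [-180.0, 0.0, 179.3]
contact_force: [0.3, 0.2, -4.7]
gripper_width: 0.0179
gripper_force: 15.0
```

```bash
python3 -m handwheel '[{"grip":1,"travel":[0,0,0.08],"spin":0},{"grip":1,"travel":[0,0,0.06],"spin":0},{"grip":1,"travel":[0,0,0],"spin":0}]'
```

```text
time_s: 9.6
tcp_pos: [0.5026, 0.0266, 0.1643]
eef_rot: [180.0, 0.1, 179.3]
contact_force: [-1.9, 1.3, 3.1]
gripper_width: 0.0178
gripper_force: 15.0
```

```bash
python3 -m handwheel '[{"grip":1,"travel":[0,0,0],"spin":0},{"grip":1,"travel":[-0.3,0,-0.05],"spin":0},{"grip":1,"travel":[-0.3,0,-0.03],"spin":0},{"grip":1,"travel":[-0.3,0,-0.01],"spin":0},{"grip":1,"travel":[-0.3,0,0],"spin":0},{"grip":1,"travel":[-0.3,0,0.02],"spin":0},{"grip":1,"travel":[0,0,0],"spin":0}]' 6
python3 - <<'E'
from h import *
snap('side','s4.png',(150,60,390,300),2.5)
E
```

```text
time_s: 10.48
tcp_pos: [0.5404, 0.0262, 0.1652]
eef_rot: [-180.0, 0.0, 179.3]
contact_force: [-0.2, 1.2, 2.2]
gripper_width: 0.0176
gripper_force: 6.0
```

View pics/s4.png

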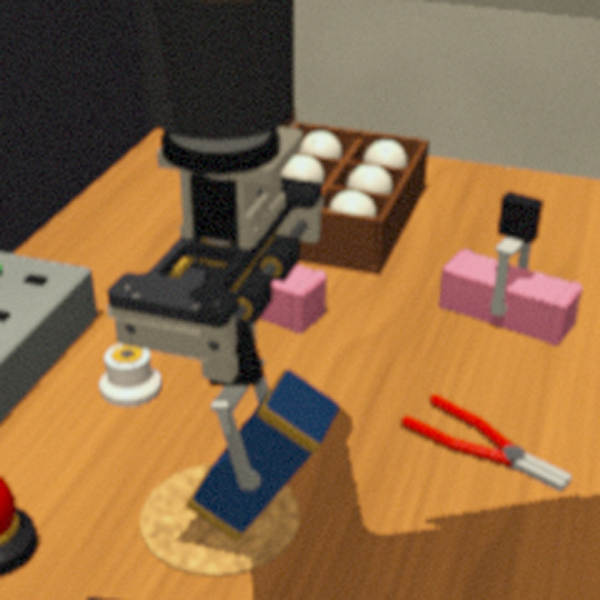

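It works. The handle turns in the pads and the case is steeper, with its lower edge on the mat at about crop (215,520). Continuing the arc.

```bash
python3 -m handwheel '[{"grip":1,"travel":[-0.3,0,-0.03],"spin":0},{"grip":1,"travel":[-0.3,0,0],"spin":0},{"grip":1,"travel":[-0.3,0,0.06],"spin":0},{"grip":1,"travel":[-0.3,0,0.06],"spin":0},{"grip":1,"travel":[-0.3,0,0.08],"spin":0},{"grip":1,"travel":[-0.28,0,0.09],"spin":0},{"grip":1,"travel":[0,0,0],"spin":0}]'
python3 - <<'E'
from h import *
snap('side','s5.png',(150,60,390,300),2.5)
E
```

```text
time_s: 11.4
tcp_pos: [0.5852, 0.0256, 0.1588]
eef_rot: [-180.0, 0.1, 179.3]
contact_force: [1.1, -0.5, 0.1]
gripper_width: 0.0181
gripper_force: 6.0
```

View pics/s5.png

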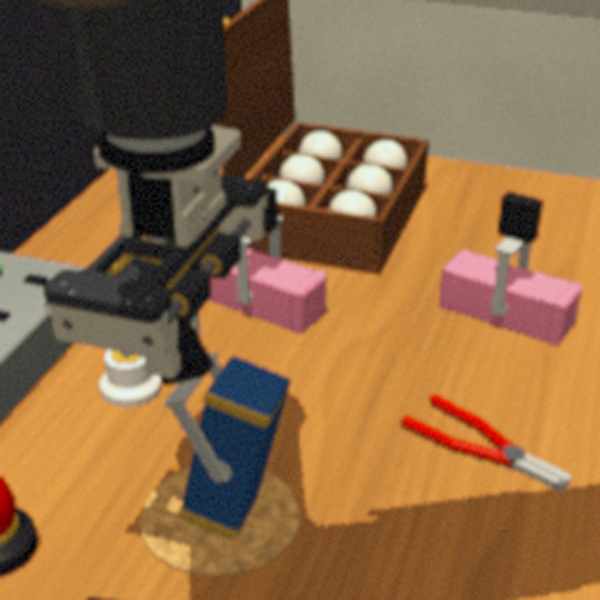

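It is within about 13° of upright, with its base on the mat. Finishing the arc.

```bash
python3 -m handwheel '[{"grip":1,"travel":[-0.28,0,0.11],"spin":0},{"grip":1,"travel":[-0.28,0,0.12],"spin":0},{"grip":1,"travel":[-0.28,0,0.13],"spin":0},{"grip":1,"travel":[-0.27,0,0.14],"spin":0},{"grip":1,"travel":[-0.27,0,0.15],"spin":0},{"grip":1,"travel":[0,0,0],"spin":0},{"grip":1,"travel":[0,0,0],"spin":0}]'
python3 - <<'E'
from h import *
snap('side','s6.png',(150,60,390,300),2.5)
E
```

```text
time_s: 12.32
tcp_pos: [0.6187, 0.0252, 0.1424]
eef_rot: [180.0, -0.0, 179.3]
contact_force: [1.9, 0.0, 2.4]
gripper_width: 0.0178
gripper_force: 6.0
```

View pics/s6.png

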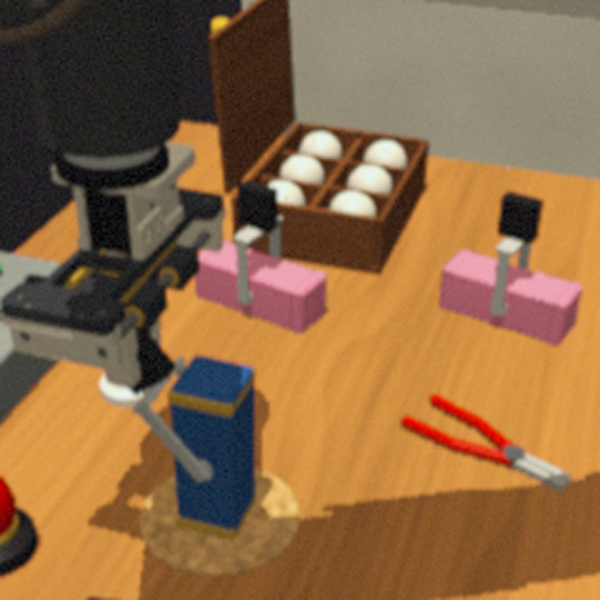

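It is upright and well inside the mat, with its base at crop (215,520). Before letting go I'll lower the handle gently along its arc, so it does not swing down and jolt the case.

```bash
python3 -m handwheel '[{"grip":1,"travel":[0,0,0],"spin":0},{"grip":1,"travel":[-0.26,0,0.24],"spin":0},{"grip":1,"travel":[-0.24,0,0.26],"spin":0},{"grip":1,"travel":[-0.22,0,0.28],"spin":0},{"grip":1,"travel":[-0.2,0,0.3],"spin":0},{"grip":1,"travel":[0,0,0],"spin":0}]' 3
python3 - <<'E'
from h import *
snap('side','s7.png',(150,60,390,300),2.5)
E
```

```text
time_s: 13.12
tcp_pos: [0.6416, 0.0248, 0.1142]
eef_rot: [-180.0, -0.1, 179.3]
contact_force: [1.3, 0.5, -0.4]
gripper_width: 0.0178
gripper_force: 3.0
```

View pics/s7.png

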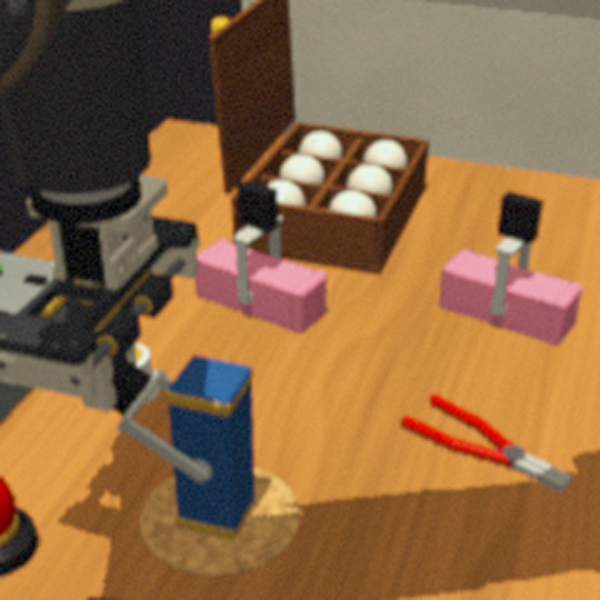

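The case stays upright and the handle is coming down. The red button base, at crop (10,530), is still clear of the fingers, so I'll open only part way and then rise.

```bash
python3 -m handwheel '[{"grip":1,"travel":[-0.16,0,0.32],"spin":0},{"grip":1,"travel":[-0.14,0,0.33],"spin":0},{"grip":1,"travel":[-0.1,0,0.34],"spin":0},{"grip":1,"travel":[0,0,0],"spin":0},{"grip":0.1,"travel":[0,0,0],"spin":0},{"grip":0.1,"travel":[0,0,0],"spin":0},{"grip":0.1,"travel":[0,0,0],"spin":0},{"grip":0.1,"travel":[0,0,0],"spin":0}]' && python3 -m handwheel '[{"grip":0.1,"travel":[0,0,-0.3],"spin":0},{"grip":0.1,"travel":[0,0,-0.6],"spin":0},{"grip":0.1,"travel":[0,0,-1],"spin":0},{"grip":0.1,"travel":[0,0,-1],"spin":0},{"grip":0.1,"travel":[0,0,-1],"spin":0},{"grip":0.1,"travel":[0,0,-1],"spin":0},{"grip":0.1,"travel":[0,0,-1],"spin":0},{"grip":0.1,"travel":[0,0,0],"spin":0}]'
python3 - <<'E'
from h import *
snap('side','s8.png'); im=viewer.capture('side'); hsv=cv2.cvtColor(im,cv2.COLOR_RGB2HSV)
m=cv2.inRange(hsv,(100,110,40),(130,255,255)); n,l,st,c=cv2.connectedComponentsWithStats(m)
for i in range(1,n):
    if st[i,4]>150: print('blue',st[i])
for cam_ in('side','top'):
    if cam_=='top': snap('top','t8.png')
    for t in('case_centre','handle_grip'): print(cam_,t,[(d['position'],d['p']) for d in models.find_in(cam_,t)[:4]])
ims=viewer.capture('top');hsv=cv2.cvtColor(ims,cv2.COLOR_RGB2HSV)
m=cv2.inRange(hsv,(100,110,40),(130,255,255));n,l,st,c=cv2.connectedComponentsWithStats(m)
for i in range(1,n):
    if st[i,4]>80: print('top blue',st[i],c[i],at_z('top',c[i],.143))
E
```

```text
time_s: 14.18
tcp_pos: [0.6517, 0.0248, 0.091]
eef_rot: [180.0, 0.0, 179.3]
contact_force: [0.3, -1.1, -0.3]
gripper_width: 0.0393
gripper_force: 0.0
time_s: 15.18
tcp_pos: [0.653, 0.0249, 0.2422]
eef_rot: [179.9, 0.3, 179.3]
contact_force: [0.1, 0.3, -0.4]
gripper_width: 0.0394
gripper_force: 0.0
blue [218 204  31  16 342]
blue [ 218  218   33   53 1151]
side case_centre [([253.6, 170.0], 0.93), ([229.7, 241.9], 0.76), ([359.5, 176.0], 0.63)]
side handle_grip [([249.0, 149.7], 0.93), ([356.7, 154.8], 0.77), ([204.7, 247.2], 0.64)]
top case_centre [([384.6, 140.3], 0.97), ([240.7, 171.2], 0.68), ([419.3, 257.4], 0.64)]
top handle_grip [([241.6, 151.6], 0.79), ([400.2, 135.2], 0.64)]
top blue [226 163  26  29 582] [237.36426117 176.14089347] [0.55244112 0.02596226 0.143     ]
```

The case is upright. Its top centre is at (0.552, 0.026) and the mat centre at (0.553, 0.026), and the side outline matches the last picture. The hand is clear, so I'm letting it settle and handing in.

```bash
python3 -m handwheel '[{"grip":0.1,"travel":[0,0,0],"spin":0},{"grip":0.1,"travel":[0,0,0],"spin":0},{"grip":0.1,"travel":[0,0,0],"spin":0},{"grip":0.1,"travel":[0,0,0],"spin":0}]'
python3 - <<'E'
from h import *
hsv=cv2.cvtColor(viewer.capture('side'),cv2.COLOR_RGB2HSV)
n,l,st,c=cv2.connectedComponentsWithStats(cv2.inRange(hsv,(100,110,40),(130,255,255)))
b=[s for s in st[1:] if s[4]>150];print(b)
if max(s[1]+s[3] for s in b)-min(s[1] for s in b)>60: print(close_job())
E
```

```text
time_s: 16.08
tcp_pos: [0.6517, 0.0248, 0.2383]
eef_rot: [-180.0, 0.0, 179.3]
contact_force: [-0.4, 0.1, -0.8]
gripper_width: 0.0396
gripper_force: 0.0
[array([218, 204,  31,  16, 340], dtype=int32), array([ 218,  217,   33,   54, 1152], dtype=int32)]
the job is handed in; nothing more can be done
None
```

The blue case stands upright on the cork mat with its heavy (+x) end down, centred to within about 2 mm, released with the hand clear; I kept away from the green case, and the job was handed in at about 16 s.

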